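Clamp a slab of sesame brittle in the cutting jig

TASK

Get the slab of sesame brittle ready for cutting: with the fingertips push it along between the two rails of the jig until it is fully home against the end stop, and only then flip the toggle clamp's lever over past its centre so that it snaps down and its rubber foot holds the slab. Do not pick the slab up or lift it off the board, leave the other things on the table where they are, and finish clear of everything.

Things in the scene. Friction and masses are not known exactly. Their poses are not given: they have to be found in the camera images.
- jig: Fixed cutting jig: plywood board 20 mm thick, spanning its x -175 to +85, y -130 to +130 mm. Origin on the table top, straight below the centre of the slab when home. Two aluminium rails, 10 mm high and wide, run along its x from -140 to +60 mm, inner faces at y = +38 and -38 mm. The slab is pushed towards its +x (away from the robot).
- slab_center (a point): Centre of the loose slab of brittle, 110 (x) x 70 (y) x 24 mm high, 170 to 310 g. It lies flat on the jig board between the rails (3 mm play each side), long side along the lane, 35 to 65 mm short of home. Home: this point at jig x = 0, 32 mm above the table.
- clamp: Steel toggle clamp fixed on the board on the jig's +y side, axes parallel to the jig's, 70 mm from the lane's middle and -5 to +25 mm along it from the home slab's centre. Origin under its 44 x 34 mm plate, 20 mm above the table. Two cheeks, 28 (x) x 22 (y) mm over all, 47 mm high, hold the lever's axle, which runs along x, 40 mm above the origin.
- clamp_lever (a joint): Lever angle, rad. 0 = open (start): handle leans 40 deg from upright to the clamp's +y, away from the lane. Grows as the handle is pushed to the clamp's -y, over the lane. Centre about 0.61 (handle nearly upright): before it a spring throws the lever back open, past it the lever snaps on by itself to about 1.2, foot pressing the slab (1.27 if none is there). About 3 N at the grip starts it.
- grip_end (a point): Point on the handle's middle line near the end of its black grip (21 mm thick, 65 mm long), 90 mm from the axle; the handle ends 102 mm from the axle. Open, the point is 58 mm to the clamp's +y of the axle, 129 mm above the table; upright 150 mm. Moves with the lever.
- stop_face (a point): Middle of the end stop's face that the slab must touch: an aluminium bar across the lane, 22 mm high, 100 mm long. The point lies at jig x = +55 mm, y = 0, 31 mm above the table.
- foot (a point): Underside centre of the lever's rubber foot, 19 mm across, on a 45 mm arm that is one rigid piece with the handle (60 degrees from it). Open, the arm stands up at 70 degrees; closed, it lies level over the slab and the foot is on the slab's top, 44 mm above the table. Moves with the lever.
- offcut: Bystander: small loose piece of brittle 55 x 32 x 24 mm on the jig board, farther along, on the jig's -y side of the lane. Origin under its centre. Leave alone.
- piece: Bystander: loose piece of brittle 50 x 36 x 24 mm on the jig board's near corner, on the -y side of the lane. Origin under its centre. Leave alone.
- cup: Bystander: white paper cup, 68 mm across, 85 mm high, standing open on the table beside the jig on the clamp's side. Origin under its centre. Leave alone.
- jar: Bystander: amber glass jar with a steel cap, 68 mm across, 100 mm high, on the left. Origin under its centre. Leave alone.
- tin: Bystander: aluminium can, 72 mm across, 75 mm high, on the left. Origin under its centre. Leave alone.
- spatula: Bystander: spatula lying on the table on the right. Leave alone.
- bowl: Bystander: steel bowl, 120 mm across, 50 mm high, on the right. Origin under its centre. Leave alone.
Things that resemble listed ones, but are neither listed nor needed, are in the scene too. What is shaped like the part that bears slab_center but red or turquoise is not meant.

How it is judged:
By the outcome, as a careful person would: the job done as asked, in the order asked, and still so for the second after the job is handed in, with the robot touching nothing.
It also fails if it takes over 48 s, if anything falls off the work surface, if the arm or the gripper's body presses on something with over 40 N, if the wrist force passes 120 N, or if a joint passes its speed limit or range.

ROBOT

A 7-joint arm with a two-finger parallel gripper is mounted at the origin on the work surface. World frame = base frame: x ahead of the robot, y to its left, z up, the work surface at z = 0. Lengths are in m, angles in rad, forces in N, time in s.
With the tool pointing down it reaches from about 0.4 to 0.85 m from the base axis. Payload 4.5 kg.
Tool frame: the origin (TCP) lies midway between the tips of the shut fingers; the grasp point (between the pads) lies 19 mm behind it; x points along the fingers, y is the direction in which the jaws open and shut, and the axes are right-handed (so a half turn about x gives the same grasp; the last joint's range is limited). The gripper opens to 88 mm and grips with 3 to 60 N. Pads are 18 mm wide; open, the fingers measure 123 mm over their backs; the gripper's body (75 mm by 187 mm) begins 45 mm behind the grasp point.
Start: joints at [1.148, 0.689, -0.195, 1.565, 0.157, 0.902, -0.215], TCP at [0.276, -0.561, 0.239] pointing down, gripper open.
Joint ranges: [-3.01, 3.01], [-0.46, 2.08], [-1.47, 1.51], [0.13, 2.56], [-1, 4.14], [0.04, 2.09], [-2.66, 2.66]. Speed limits (rad/s): [2.57, 2.57, 3.14, 3.14, 3.14, 3.14, 3.14].

INTERFACE

Orientations are given as a unit quaternion [x, y, z, w].
In Python, from plant import r gives the robot as it stands.
- The arm moves only by the tool arm_command, never from a script. Its argument "plan" is a list of rows, each a list of 5 numbers: the finger opening in m, from 0 to 0.0881, then the shift along the tool's x, y, z in m, then the turn about the tool's x in rad. In form: [[grip, dx, dy, dz, roll], ...]. A call has 1 to 12 rows; each row shifts and turns the commanded pose from where the row before left it, along the tool's axes as they then stand; what a row does not reach is not made up. A row lasts 1/8 s, in which the tool goes at most 62.5 mm and 10.7 degrees, less where a joint would pass 70% of its speed; a pose out of reach is approached as far as the arm can. A call is refused whole if a number of a shift passes 0.0625 or a number of a turn 0.188, either way. A call with a gripper value outside its range is refused whole. The fingers move at their own pace and stop on an object; "force" is the grip in N (left out, the last holds). Time passes only in rows, so rows that do not move let the fingers close. It gives the time, the measured TCP pose, the force and the opening at its end, in the units of the state.
- r.get_state(): the state, without advancing time (a new reading comes with each control period).
- r.snapshot(name): name is "scene" or "top" or "wrist"; returns (picture, depth): 384x512x3 uint8, red, green, blue; 384x512 float32, m along the optical axis (not along the pixel's ray), 0 where there is no reading.
- r.calibration(name): a dict with "fx", "fy", "cx", "cy" (pixels), "eye" and "orientation" of the camera in the world; the wrist camera has in their place "mount" (4x4, takes a point from camera to tool coordinates, whose origin is the TCP and whose axes are the tool frame's). Camera axes: x right, y down, z forward; pixel columns grow to the right and rows downward; lengths in m; the calibration is good to about 2 mm. A picture is of the moment at which its call begins: read the wrist's pose just before it. calibration takes no time and is no camera call.
- r.finish_job(): hands the job in, once; it reports no verdict.
The state is a dict: "clock": time; "q": joint angles; "qd": joint speeds; "joint_torque": joint torques, N m; "tool_pos": TCP position; "eef_rot": TCP orientation; "contact_force": force on the tool from outside, world axes, zero at the start; "moment": the same for the moment, N m; "opening": opening from 0.0 (shut) to 1.0 (fully open).
Only numpy, scipy, OpenCV 4.12 (cv2) and the standard library are available. Lean on these libraries where they do the work, as an engineer would, in place of code of your own. Each camera call takes 0.05 s, during which the arm holds its last target.

## Working session

There is one attempt and no reset: what is moved stays moved. The work goes in short steps, Python scripts to look and compute and a tool call to move; the robot and the scene stay as the last step left them, time stands still between calls to the robot, and variables do not carry over. Pictures are saved under pics/ and viewed, and the job is handed in when it is done.

Besides the shell and the picture viewer there is one more tool, called after "Request:" as name([rows], argument=value, ...), one row to a line, values as JSON. arm_command: Moves the arm, as the interface text tells. Its arguments: {"type":"object","properties":{"plan":{"type":"array","items":{"type":"array","items":{"type":"number"}}},"force":{"type":"number"}},"required":["plan"]}

```bash
ls; mkdir -p pics
python3 - <<'E'
from plant import r
import cv2,numpy as np
s=r.get_state();print({k:np.round(v,4).tolist() for k,v in s.items()})
for n in ("scene","top"):
    p,d=r.snapshot(n);cv2.imwrite(f"pics/{n}0.png",p[:,:,::-1]);np.save(f"pics/{n}0.npy",d)
    print(n,r.calibration(n))
print(r.calibration("wrist"))
E
```

```text
pics
{'clock': 0.0, 'q': [1.1478, 0.69, -0.1945, 1.5663, 0.1573, 0.9025, -0.2151], 'qd': [0.0007, 0.0002, 0.0009, 0.0012, 0.0005, 0.0004, 0.0015], 'joint_torque': [0.0008, -52.7569, -1.2672, -15.3432, -0.0527, 0.0065, 0.0002], 'tool_pos': [0.2754, -0.5604, 0.2379], 'eef_rot': [-0.6886, -0.1607, 0.6889, -0.1595], 'contact_force': [-0.4149, -0.0352, 0.0516], 'moment': [-0.0483, 0.0271, 0.0432], 'opening': 0.9971}
scene {'fx': 421.7677326632985, 'fy': 421.7677326632985, 'cx': 257.14183508349373, 'cy': 194.09048706838976, 'eye': array([ 0.87386131, -0.55945306,  1.01019861]), 'orientation': array([ 0.90987024,  0.27842823, -0.08968606, -0.29422829])}
top {'fx': 383.06536039579987, 'fy': 383.06536039579987, 'cx': 248.86578153659445, 'cy': 192.9112743030068, 'eye': array([ 0.3831381 , -0.02080043,  1.09824566]), 'orientation': array([ 0.70985189, -0.70244761,  0.03964776, -0.03325201])}
{'fx': 282.7955719841305, 'fy': 282.7955719841305, 'cx': 255.4238052001689, 'cy': 189.98589367281983, 'mount': array([[ 8.80893934e-04, -2.97773890e-01,  9.54636022e-01,
        -1.45116233e-01],
       [ 9.99998837e-01,  1.45084984e-03, -4.70197750e-04,
        -2.70008585e-04],
       [-1.24502091e-03,  9.54635326e-01,  2.97774822e-01,
        -7.81901168e-02],
       [ 0.00000000e+00,  0.00000000e+00,  0.00000000e+00,
         1.00000000e+00]])}
```

View pics/scene0.png

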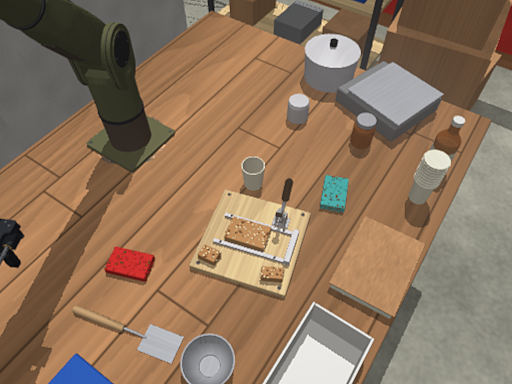

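View pics/top0.png

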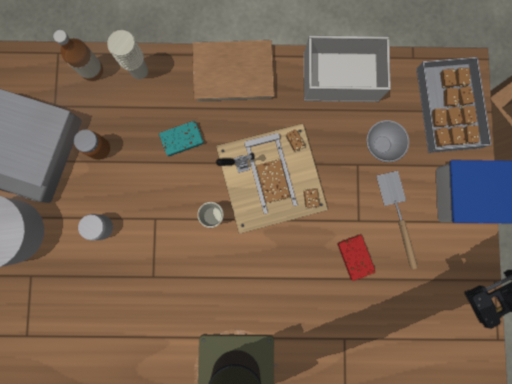

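Scene: the board is at about (250,243), with the slab at (247,234) and the clamp handle at (288,190). Top: the board is at about (272,178), the slab at (272,180), the clamp at (243,162) and the cup at (211,214). Next I'll zoom in and measure.

```bash
cat > h.py <<'E'
import numpy as np,cv2
from scipy.spatial.transform import Rotation as R
from plant import r
def cam(n,st=None):
    c=r.calibration(n);K=np.array([[c['fx'],0,c['cx']],[0,c['fy'],c['cy']],[0,0,1]])
    if 'mount' in c:
        st=st or r.get_state();T=np.eye(4);T[:3,:3]=R.from_quat(st['eef_rot']).as_matrix();T[:3,3]=st['tool_pos'];T=T@c['mount']
        return K,T[:3,:3],T[:3,3]
    return K,R.from_quat(c['orientation']).as_matrix(),np.array(c['eye'])
def ray(C,uv,z):
    K,Rm,e=C;uv=np.atleast_2d(uv).astype(float)
    d=(Rm@np.linalg.inv(K)@np.c_[uv,np.ones(len(uv))].T).T
    return e+d*((z-e[2])/d[:,2])[:,None]
def pts(C,uv,dep):
    K,Rm,e=C;uv=np.atleast_2d(uv).astype(float)
    return e+(Rm@(np.linalg.inv(K)@np.c_[uv,np.ones(len(uv))].T*dep)).T
def proj(C,P):
    K,Rm,e=C;p=(K@Rm.T@(np.atleast_2d(P)-e).T).T;return p[:,:2]/p[:,2:]
E
python3 - <<'E'
from h import *
t=cv2.imread('pics/top0.png');s=cv2.imread('pics/scene0.png')
a=t[110:250,190:350];cv2.imwrite('pics/topz.png',cv2.resize(a,None,fx=5,fy=4.2857*0+5,interpolation=cv2.INTER_CUBIC)[:600*1+100][:700][:, :800][:600])
b=s[160:310,170:330];cv2.imwrite('pics/scez.png',cv2.resize(b,None,fx=4,fy=4,interpolation=cv2.INTER_CUBIC))
E
```

```text
(no output)
```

View pics/topz.png

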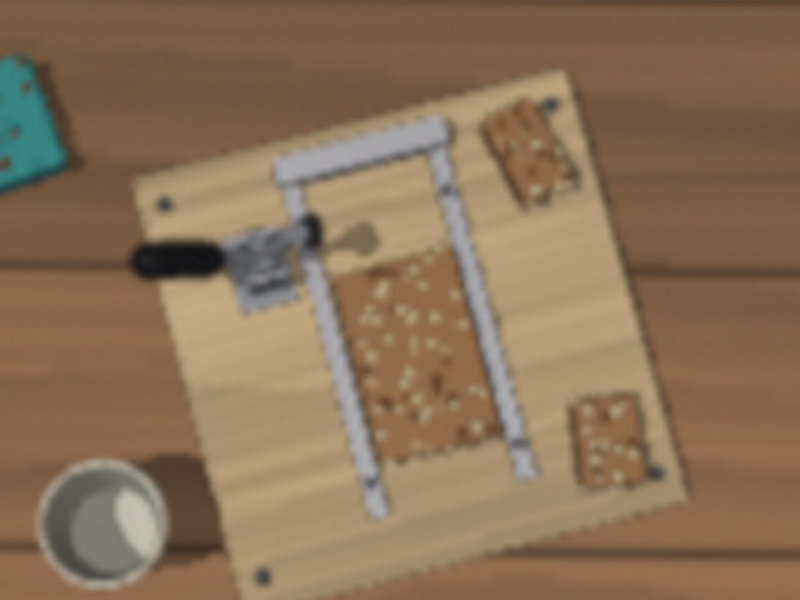

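View pics/scez.png

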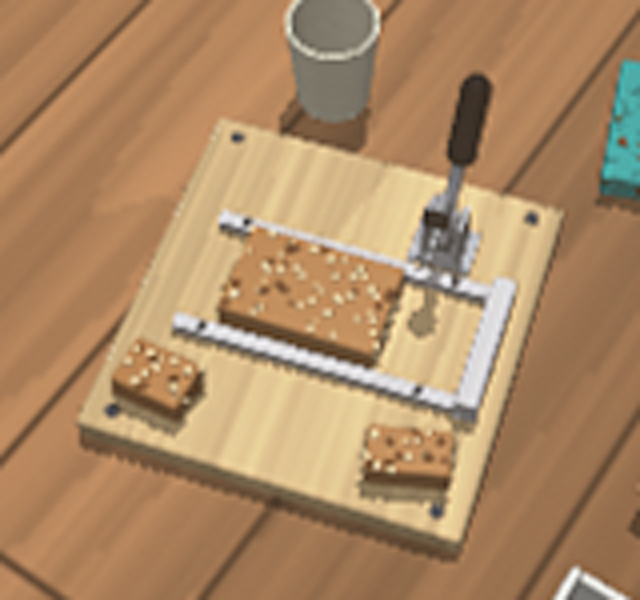

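The zooms are clear. In topz, the rails run from about (378,510) and (525,472) up to the stop at (360,150). The slab corners are about (335,278), (455,248), (500,435) and (385,462). The handle grip is at (135..220,258). Next I'll measure.

Run:
```python
from h import *
C=cam('top');t=cv2.imread('pics/top0.png');d=np.load('pics/top0.npy')
v,u=np.mgrid[110:245,190:350];uv=np.c_[u.ravel(),v.ravel()]
P=pts(C,uv,d[v,u].ravel())
hsv=cv2.cvtColor(t,cv2.COLOR_BGR2HSV)
# board by depth > 12mm height, largest component
H=np.zeros(d.shape,np.float32);H[v,u]=P[:,2].reshape(v.shape)
print('heights: table',np.median(P[:,2][P[:,2]<.01]),'board',np.median(P[:,2][(P[:,2]>.014)&(P[:,2]<.026)]))
m=(H>.012).astype(np.uint8)
m=cv2.morphologyEx(m,cv2.MORPH_OPEN,np.ones((5,5)))
n,l,st,ce=cv2.connectedComponentsWithStats(m);k=1+np.argmax(st[1:,4]);m=(l==k).astype(np.uint8)
cs=max(cv2.findContours(m,0,2)[0],key=cv2.contourArea)
rc=cv2.minAreaRect(cs);b=cv2.boxPoints(rc)
W=ray(C,b,.02);print('board corners',W.round(4).tolist());print('sides',np.linalg.norm(np.diff(W[:,:2],axis=0),axis=1))
# slab: region above .038
sl=((H>.037)&(H<.050)).astype(np.uint8);
n,l,st,ce=cv2.connectedComponentsWithStats(sl)
for i in range(1,n):
    if st[i,4]>60:
        c=max(cv2.findContours((l==i).astype(np.uint8),0,2)[0],key=cv2.contourArea)
        rb=cv2.boxPoints(cv2.minAreaRect(c));w=ray(C,rb,.044);e=np.diff(w[[0,1,2]],axis=0)[:,:2]
        print(i,st[i].tolist(),'ctr',w.mean(0).round(4),'sides',np.linalg.norm(e,axis=1).round(4),'ang',np.degrees(np.arctan2(e[:,1],e[:,0])).round(1))
e=np.diff(W[:,:2],axis=0);print('ang',np.degrees(np.arctan2(e[:,1],e[:,0])),'ctr',W.mean(0))
# clamp pts
for lo,hi in((.06,.09),(.09,.115),(.115,.15)):
    q=P[(P[:,2]>lo)&(P[:,2]<hi)];print(lo,len(q),q.mean(0).round(4) if len(q) else '')
```

```text
heights: table -0.0006946090309837283 board 0.019356201193533096
board corners [[0.6277, 0.0785, 0.02], [0.7044, -0.1844, 0.02], [0.451, -0.2509, 0.02], [0.3784, 0.0065, 0.02]]
sides [0.27378789 0.26194916 0.26747673]
1 [286, 129, 18, 22, 224] ctr [ 0.6446 -0.1575  0.044 ] sides [0.0321 0.0568] ang [ -59.9 -151.4]
2 [244, 133, 35, 14, 197] ctr [ 0.644  -0.0634  0.044 ] sides [0.0984 0.017 ] ang [ -74.4 -165.5]
3 [256, 159, 34, 44, 990] ctr [ 0.5287 -0.0966  0.044 ] sides [0.0734 0.1114] ang [ -75.1 -166. ]
7 [304, 188, 15, 19, 233] ctr [ 0.4821 -0.2015  0.044 ] sides [0.0363 0.0503] ang [ -82.2 -173.4]
ang [ -73.73811434 -165.28177275  105.76033232] ctr [ 0.5403624  -0.08759503  0.02      ]
0.06 241 [0.4854 0.0486 0.0762]
0.09 92 [ 0.5777 -0.0085  0.1049]
0.115 97 [0.5639 0.0402 0.1308]
```

Run:
```python
from h import *
st=r.get_state();print('tool axes cols\n',R.from_quat(st['eef_rot']).as_matrix().round(3))
for n in('top','scene'):
    C=cam(n);t=cv2.imread(f'pics/{n}0.png');d=np.load(f'pics/{n}0.npy')
    hsv=cv2.cvtColor(t,cv2.COLOR_BGR2HSV)
    v,u=np.mgrid[0:384,0:512];P=pts(C,np.c_[u.ravel(),v.ravel()],d.ravel()).reshape(384,512,3)
    box=(P[...,0]>.38)&(P[...,0]<.72)&(P[...,1]>-.25)&(P[...,1]<.1)
    g=box&(hsv[...,1]<60)&(hsv[...,2]>120)&(P[...,2]<.046)&(P[...,2]>.022)
    ys=np.c_[u[g],v[g]];w=ray(C,ys,.03)[:,:2]
    for yaw in(14.,15.,16.):
        pass
    # rail lines: rotate by 15deg, split on lateral coordinate
    best=None
    a=np.radians(15);o=np.array([.585,-.082]);f=np.array([np.cos(a),np.sin(a)]);l=np.array([-f[1],f[0]])
    s=(w-o)@f;q=(w-o)@l
    for nm,m in(('L',(s<.03)&(abs(q-.043)<.012)),('R',(s<.03)&(abs(q+.043)<.012))):
        if m.sum()<10: print(nm,m.sum());continue
        L=cv2.fitLine(w[m].astype(np.float32),cv2.DIST_HUBER,0,.01,.01).ravel()
        an=np.degrees(np.arctan2(L[1],L[0]))%180;q0=((L[2:]-o)@l);print(n,nm,m.sum(),'ang',an.round(2),'q',q0.round(4),'s',s[m].min().round(4))
        Lx=L[2:]-o; k=-(Lx@f)/(L[:2]@f); print('   lateral at s=0',((Lx+k*L[:2])@l).round(4))
    m=(P[...,2]>.034)&(P[...,2]<.047)&g
    m2=m&(((P[...,:2]-o)@f)>.04)
    w2=ray(C,np.c_[u[m2],v[m2]],.042)[:,:2]
    print('stop',m2.sum(),'s',np.percentile((w2-o)@f,[2,50,98]).round(4),'q',np.percentile((w2-o)@l,[1,50,99]).round(4))
    # slab brown: 
    m3=box&(abs(P[...,2]-.044)<.006)&(abs(((P[...,:2]-o)@l))<.045)&(((P[...,:2]-o)@f)<.03)
    w3=ray(C,np.c_[u[m3],v[m3]],.044)[:,:2];print('slab',m3.sum(),'s',np.percentile((w3-o)@f,[.5,50,99.5]).round(4),'q',np.percentile((w3-o)@l,[1,50,99]).round(4))
    m4=box&(P[...,2]>.05)&(((P[...,:2]-o)@f)>-.06);w4=P[m4];s4=(w4[:,:2]-o)@f;q4=(w4[:,:2]-o)@l
    for lo,hi in((.05,.07),(.07,.095),(.095,.115),(.115,.125),(.125,.15)):
        k=(w4[:,2]>lo)&(w4[:,2]<hi);
        if k.sum():print('clamp z',lo,k.sum(),'s',np.percentile(s4[k],[5,50,95]).round(4),'q',np.percentile(q4[k],[5,50,95]).round(4))
```

```text
tool axes cols
 [[-0.001  0.441 -0.897]
 [ 0.001 -0.897 -0.441]
 [-1.    -0.002  0.   ]]
top L 196 ang 15.55 q 0.0443 s -0.1397
   lateral at s=0 0.0449
top R 203 ang 15.41 q -0.0417 s -0.1389
   lateral at s=0 -0.0413
stop 198 s [0.0544 0.062  0.0697] q [-0.0454  0.0026  0.0517]
slab 982 s [-0.1131 -0.0584 -0.0032] q [-0.0321  0.0022  0.0364]
clamp z 0.05 63 s [-0.0003  0.0083  0.0273] q [0.0631 0.0722 0.0819]
clamp z 0.07 40 s [0.0088 0.0122 0.0184] q [0.0633 0.0787 0.0905]
clamp z 0.095 87 s [0.0039 0.0119 0.0201] q [0.0411 0.0613 0.1079]
clamp z 0.115 27 s [0.0031 0.0105 0.0193] q [0.1066 0.1124 0.1205]
clamp z 0.125 70 s [0.0037 0.0109 0.0203] q [0.1171 0.1278 0.1377]
scene L 133 ang 15.52 q 0.0429 s -0.1366
   lateral at s=0 0.0433
scene R 234 ang 15.78 q -0.0442 s -0.1353
   lateral at s=0 -0.0435
stop 198 s [0.0583 0.0657 0.0731] q [-0.0484 -0.0017  0.0473]
slab 954 s [-0.1094 -0.0536  0.0005] q [-0.0374 -0.0033  0.032 ]
clamp z 0.05 52 s [0.003  0.0241 0.0306] q [0.0582 0.0659 0.0782]
clamp z 0.07 41 s [0.0113 0.0174 0.0207] q [0.0413 0.0839 0.0926]
clamp z 0.095 109 s [0.0076 0.0169 0.0252] q [0.038  0.0926 0.107 ]
clamp z 0.115 40 s [0.0071 0.0171 0.0245] q [0.1021 0.1101 0.1173]
clamp z 0.125 68 s [0.0074 0.0166 0.0244] q [0.1127 0.1214 0.1308]
```

Both views agree:
- **Jig:** yaw is about 15.5° and the origin is about (0.586, -0.081).
- **Slab:** about 57 mm short of home, which is inside the stated 35 to 65 mm.
- **Clamp:** at jig x of about +13, also in range.

I'll move above the lane behind the slab, turn to the jig's yaw, and shut the fingers.

Request:
arm_command([
  [0, 0, 0, 0, 0.187],
  [0, 0, -0.038, -0.028, 0],
  [0, 0, -0.038, -0.028, 0],
  [0, 0, -0.038, -0.028, 0],
  [0, 0, -0.038, -0.028, 0],
  [0, 0, -0.038, -0.028, 0],
  [0, 0, -0.038, -0.028, 0],
  [0, 0, -0.038, -0.028, 0],
  [0, 0, -0.038, -0.028, 0],
  [0, 0, -0.038, -0.028, 0],
  [0, 0, -0.038, -0.028, 0],
  [0, 0, 0, 0, 0],
], force=20)

```text
clock: 1.6
tool_pos: [0.4457, -0.1159, 0.2386]
eef_rot: [0.701, 0.099, -0.7, 0.097]
contact_force: [-1.0, -0.1, 0.3]
opening: 0.003
```

```bash
cat >> h.py <<'E'
YAW=np.radians(15.5);O=np.array([.586,-.081]);F=np.array([np.cos(YAW),np.sin(YAW)]);L=np.array([-F[1],F[0]])
def jig(p): p=np.asarray(p);d=p[...,:2]-O;return np.stack([d@F,d@L,p[...,2]],-1)
def rep():
    s=r.get_state();M=R.from_quat(s['eef_rot']).as_matrix()
    print('t',round(s['clock'],2),'jig',jig(s['tool_pos']).round(4),'y-yaw err',np.degrees(np.arctan2(-M[1,2],-M[0,2])).round(2)-15.5,'F',np.round(s['contact_force'],2),'op',s['opening'],'q',np.round(s['q'],2));return s
E
python3 - <<'E'
from h import *
s=rep();p,d=r.snapshot('wrist');cv2.imwrite('pics/w1.png',p[:,:,::-1]);np.save('pics/w1.npy',d)
C=cam('wrist',s)
for nm,j in(('home corners',[[-.055,.038,.03],[-.14,.038,.03],[-.14,-.038,.03],[.055,0,.031]]),):
    j=np.array(j);w=np.c_[O+j[:,:1]*F+j[:,1:2]*L,j[:,2]];print(proj(C,w).round(1).tolist())
E
```

```text
t 1.6 jig [-0.1445  0.0039  0.2386] y-yaw err 0.4299999999999997 F [-0.99 -0.14  0.27] op 0.0025539658205485584 q [ 0.22  0.48 -0.1   2.05  0.07  0.62 -1.22]
[[228.1, 91.6], [229.4, 162.3], [289.2, 162.8], [261.7, -17.5]]
```

View pics/w1.png

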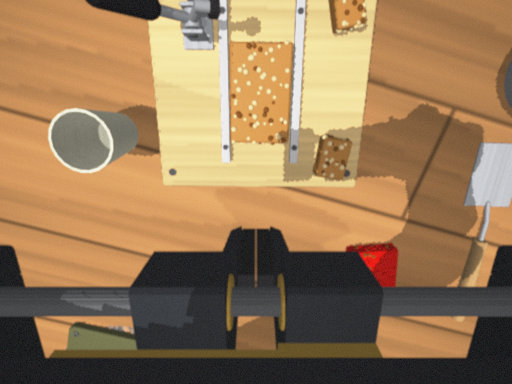

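In the wrist view the rail ends show at (229,162) and (290,163). The jig pose predicts (229.4,162.3) and (289.2,162.8), so the frame is good to about 1 mm. The slab's near edge is at row 144. I'll descend behind the slab.

Request:
arm_command([
  [0, 0.03, 0.002, 0, 0],
  [0, 0.045, 0.002, 0, 0],
  [0, 0.045, 0, 0, 0],
  [0, 0.045, 0, 0, 0],
  [0, 0.035, 0, 0, 0],
  [0, 0.01, 0, 0, 0],
  [0, 0, 0, 0, 0],
])

```text
clock: 2.52
tool_pos: [0.4449, -0.1249, 0.0287]
eef_rot: [-0.7, -0.094, 0.701, -0.095]
contact_force: [0.4, -0.2, -1.1]
opening: 0.003
```

Run:
```python
from h import *
s=rep();p,d=r.snapshot('wrist');cv2.imwrite('pics/w2.png',p[:,:,::-1])
```

```text
t 2.52 jig [-0.1477 -0.0046  0.0287] y-yaw err -0.11999999999999922 F [ 0.41 -0.17 -1.12] op 0.003390915231304217 q [ 0.18  0.9  -0.01  2.19  0.14  0.06 -1.27]
```

View pics/w2.png

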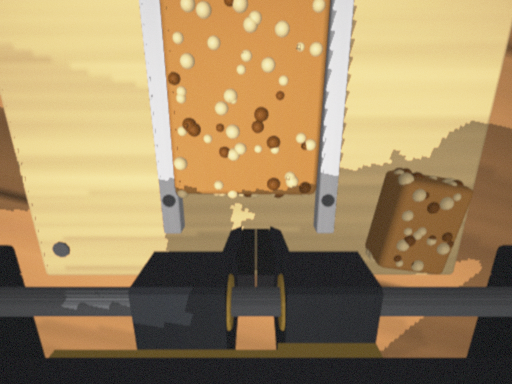

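The closed fingertips (256,230) are behind the slab's near face (row 193), about 4 mm to its right. I'll correct that and push most of the way.

Request:
arm_command([
  [0, 0, -0.002, -0.006, 0],
  [0, 0, -0.002, -0.008, 0],
  [0, 0, 0, -0.008, 0],
  [0, 0, 0, -0.007, 0],
  [0, 0, 0, -0.007, 0],
  [0, 0, 0, -0.007, 0],
  [0, 0, 0, -0.007, 0],
  [0, 0, 0, -0.007, 0],
  [0, 0, 0, -0.005, 0],
  [0, 0, 0, 0, 0],
])

```text
clock: 3.82
tool_pos: [0.5055, -0.1031, 0.0287]
eef_rot: [0.702, 0.095, -0.7, 0.095]
contact_force: [0.1, -0.2, 0.6]
opening: 0.01
```

Run:
```python
from h import *
s=rep();p,d=r.snapshot('wrist');cv2.imwrite('pics/w3.png',p[:,:,::-1])
```

```text
t 3.83 jig [-0.0835  0.0002  0.0287] y-yaw err -0.009999999999999787 F [ 0.11 -0.2   0.64] op 0.009550173351611098 q [ 0.13  0.91 -0.03  2.03  0.11  0.2  -1.3 ]
```

View pics/w3.png

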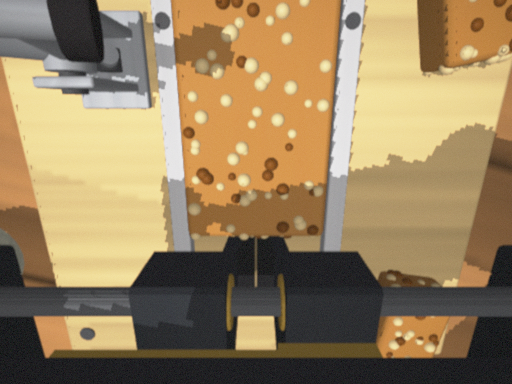

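The fingers now touch the slab's near face at row 237 and it slides straight, with sub-newton force readings. About 20 mm is left, so I'll go slower.

Request:
arm_command([
  [0, 0, 0, -0.005, 0],
  [0, 0, 0, -0.005, 0],
  [0, 0, 0, -0.003, 0],
  [0, 0, 0, -0.002, 0],
  [0, 0, 0, 0, 0],
])

```text
clock: 4.5
tool_pos: [0.5189, -0.0994, 0.0287]
eef_rot: [0.701, 0.095, -0.7, 0.095]
contact_force: [-0.9, -0.1, 0.1]
opening: 0.003
```

Run:
```python
from h import *
s=rep();print(s['contact_force'][:2]@F)
```

```text
t 4.5 jig [-0.0696  0.0002  0.0287] y-yaw err -0.02999999999999936 F [-0.9  -0.05  0.12] op 0.0025036398336538896 q [ 0.12  0.91 -0.03  1.99  0.11  0.24 -1.3 ]
-0.8795678104806878
```

Request:
arm_command([
  [0, 0, 0, -0.002, 0],
  [0, 0, 0, -0.002, 0],
  [0, 0, 0, -0.002, 0],
  [0, 0, 0, 0, 0],
])

```text
clock: 5.0
tool_pos: [0.5217, -0.0987, 0.0287]
eef_rot: [-0.699, -0.095, 0.703, -0.095]
contact_force: [-6.6, -1.0, 5.6]
opening: 0.003
```

Run:
```python
from h import *
s=rep();print(s['contact_force'][:2]@F)
p,d=r.snapshot('scene');cv2.imwrite('pics/s4.png',cv2.resize(p[160:310,170:330,::-1],None,fx=4,fy=4,interpolation=cv2.INTER_CUBIC))
```

```text
t 5.0 jig [-0.0667  0.0002  0.0287] y-yaw err -0.08999999999999986 F [-6.56 -0.97  5.6 ] op 0.002857746036562193 q [ 0.12  0.92 -0.03  1.98  0.11  0.25 -1.3 ]
-6.584046080509994
```

View pics/s4.png

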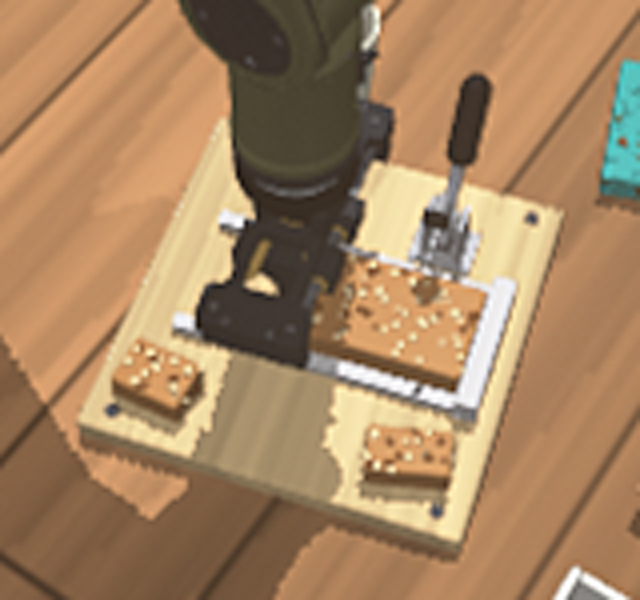

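The force jumped to 6.6 N at tool jig x = -67 mm, and the slab's far edge (485,290 to 460,385) meets the stop. I'll press slightly more to seat it, then back off, rise and look.

Request:
arm_command([
  [0, 0, 0, -0.001, 0],
  [0, 0, 0, -0.001, 0],
  [0, 0, 0, 0, 0],
])

```text
clock: 5.42
tool_pos: [0.5217, -0.0986, 0.0286]
eef_rot: [-0.698, -0.095, 0.704, -0.095]
contact_force: [-9.6, -2.9, 7.2]
opening: 0.007
```

Run:
```python
from h import *
s=rep();print(s['contact_force'][:2]@F)
```

```text
t 5.42 jig [-0.0667  0.0002  0.0286] y-yaw err -0.11999999999999922 F [-9.61 -2.86  7.16] op 0.007419242283746332 q [ 0.12  0.92 -0.03  1.98  0.1   0.26 -1.31]
-10.02434733272021
```

Pressing to 10 N gave no further motion, so the slab is home. Backing off and rising.

Request:
arm_command([
  [0, 0, 0, 0.004, 0],
  [0, 0, 0, 0.01, 0],
  [0, 0, 0, 0.015, 0],
  [0, 0, 0, 0.011, 0],
  [0, -0.03, 0, 0, 0],
  [0, -0.045, 0, 0, 0],
  [0, -0.045, 0, 0, 0],
  [0, -0.045, 0, 0, 0],
  [0, -0.035, 0, 0, 0],
  [0, 0, 0, 0, 0],
  [0, 0, 0, 0, 0],
])

```text
clock: 6.8
tool_pos: [0.4873, -0.108, 0.2282]
eef_rot: [-0.701, -0.095, 0.701, -0.095]
contact_force: [0.3, -0.2, 0.4]
opening: 0.0
```

Run:
```python
from h import *
s=rep();p,d=r.snapshot('wrist');cv2.imwrite('pics/w5.png',cv2.resize(p[:190,100:400,::-1],None,fx=2.6,fy=2.6,interpolation=cv2.INTER_CUBIC));np.save('pics/w5.npy',d);cv2.imwrite('pics/w5r.png',p[:,:,::-1])
C=cam('wrist',s);v,u=np.mgrid[0:200,0:512];P=jig(pts(C,np.c_[u.ravel(),v.ravel()],d[:200].ravel()).reshape(-1,3)).reshape(200,512,3)
m=(abs(P[...,2]-.044)<.005)&(abs(P[...,1])<.036)&(P[...,0]<.05)&(P[...,0]>-.1)
w=jig(ray(C,np.c_[u[m],v[m]],.044));print('slab x',np.percentile(w[:,0],[.5,50,99.5]).round(4),'y',np.percentile(w[:,1],[1,99]).round(4))
m=(P[...,2]>.095)&(P[...,2]<.17);q=P[m];
for lo in(.095,.105,.115,.125,.135):
    k=(q[:,2]>lo)&(q[:,2]<lo+.01)
    if k.sum():print(lo,k.sum(),np.percentile(q[k][:,0],[5,50,95]).round(4),np.percentile(q[k][:,1],[5,50,95]).round(4))
```

```text
t 6.8 jig [-0.1024  0.0004  0.2282] y-yaw err -0.02999999999999936 F [ 0.25 -0.21  0.43] op 0.00033783498491294126 q [ 0.18  0.54 -0.09  1.95  0.08  0.65 -1.25]
slab x [-0.0541  0.0013  0.0494] y [-0.0329  0.0348]
0.095 514 [0.0045 0.012  0.0218] [0.0382 0.0584 0.1001]
0.105 558 [0.0045 0.0133 0.0217] [0.0405 0.0993 0.108 ]
0.115 420 [0.0038 0.0122 0.0224] [0.1045 0.1102 0.1177]
0.125 520 [0.004  0.0124 0.0223] [0.1127 0.1186 0.1285]
0.135 465 [0.0063 0.0132 0.0207] [0.1212 0.1273 0.1347]
```

View pics/w5.png

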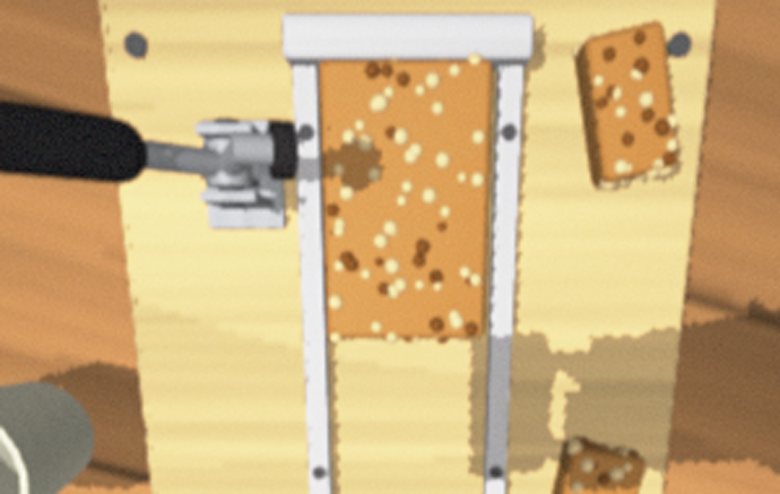

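Slab home check: there is no gap between its far edge and the stop (row 60 in the zoom). Its measured jig x span is -54 to about +50 mm, clipped by my mask. The handle is at jig x of about +13 mm and the top of its end is at y of about 0.13 to 0.14. I'll go outside the handle and descend there.

Request:
arm_command([
  [0, 0, -0.03, -0.019, 0],
  [0, 0, -0.035, -0.019, 0],
  [0, 0, -0.035, -0.019, 0],
  [0, 0, -0.035, -0.019, 0],
  [0, 0, -0.035, -0.02, 0],
  [0, 0, -0.028, -0.019, 0],
  [0, 0, 0, 0, 0],
  [0, 0.03, 0, 0, 0],
  [0, 0.04, 0, 0, 0],
  [0, 0.04, 0, 0, 0],
  [0, 0, 0, 0, 0],
])

```text
clock: 8.22
tool_pos: [0.5427, 0.1112, 0.1157]
eef_rot: [-0.698, -0.094, 0.704, -0.095]
contact_force: [-0.0, 0.2, 0.1]
opening: 0.002
```

Run:
```python
from h import *
s=rep();p,d=r.snapshot('wrist');cv2.imwrite('pics/w6.png',p[:,:,::-1])
```

```text
t 8.22 jig [0.0097 0.1967 0.1157] y-yaw err -0.11999999999999922 F [-0.02  0.16  0.14] op 0.0020726960583006427 q [-0.26  0.78 -0.04  1.88  0.06  0.49 -1.65]
```

View pics/w6.png

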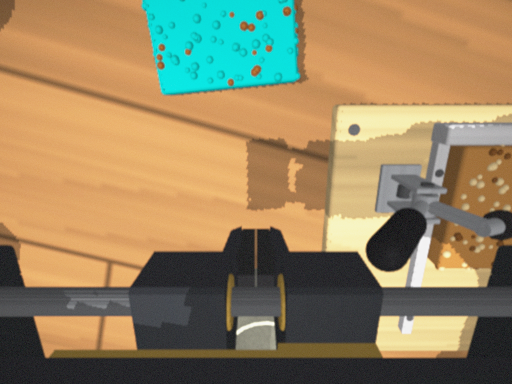

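The fingers (256,230) are outside the handle's grip (395,240) with nothing in between. I'll fine-align and begin pushing toward the lane.

Request:
arm_command([
  [0, -0.003, 0.008, -0.003, 0],
  [0, 0, 0.01, 0, 0],
  [0, 0, 0.01, 0, 0],
  [0, 0, 0.008, 0, 0],
  [0, 0, 0.008, 0, 0],
  [0, 0, 0.008, 0, 0],
  [0, 0, 0, 0, 0],
])

```text
clock: 9.15
tool_pos: [0.5608, 0.0699, 0.1225]
eef_rot: [-0.7, -0.099, 0.701, -0.094]
contact_force: [-6.0, 10.6, 7.8]
opening: 0.003
```

Run:
```python
from h import *
s=rep();print('lat',s['contact_force'][:2]@L);p,d=r.snapshot('wrist');cv2.imwrite('pics/w7.png',p[:,:,::-1])
```

```text
t 9.15 jig [0.0161 0.1521 0.1225] y-yaw err 0.1999999999999993 F [-6.   10.63  7.83] op 0.002945182218851827 q [-0.16  0.78 -0.07  1.85  0.08  0.52 -1.57]
lat 11.851721468138363
```

View pics/w7.png

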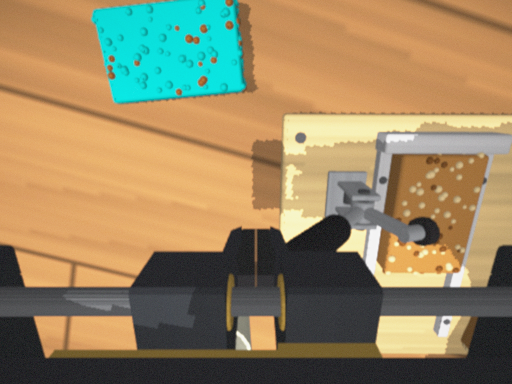

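Run:
```python
from h import *
s=rep();p,d=r.snapshot('scene');cv2.imwrite('pics/s8.png',cv2.resize(p[130:280,190:350,::-1],None,fx=4,fy=4,interpolation=cv2.INTER_CUBIC))
p,d=r.snapshot('top');cv2.imwrite('pics/t8.png',cv2.resize(p[110:230,190:350,::-1],None,fx=5,fy=5,interpolation=cv2.INTER_CUBIC))
```

```text
t 9.2 jig [0.0161 0.1522 0.1224] y-yaw err 0.21000000000000085 F [-5.29 10.8   8.52] op 0.00802022470188813 q [-0.16  0.78 -0.07  1.85  0.08  0.52 -1.57]
```

View pics/s8.png

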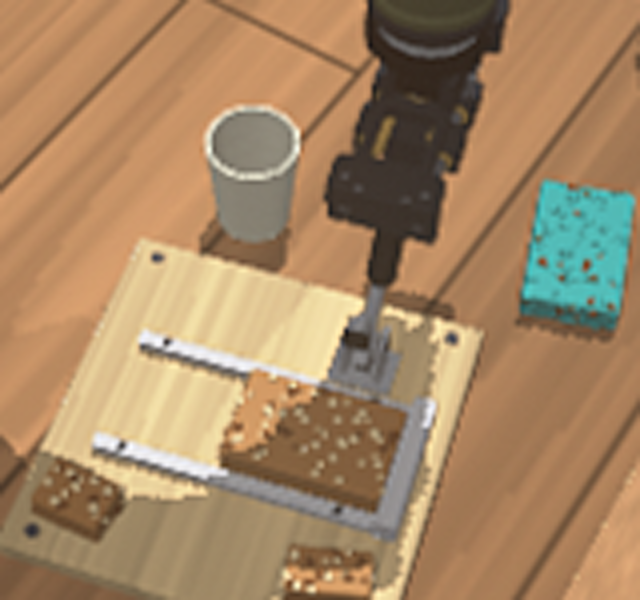

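View pics/t8.png

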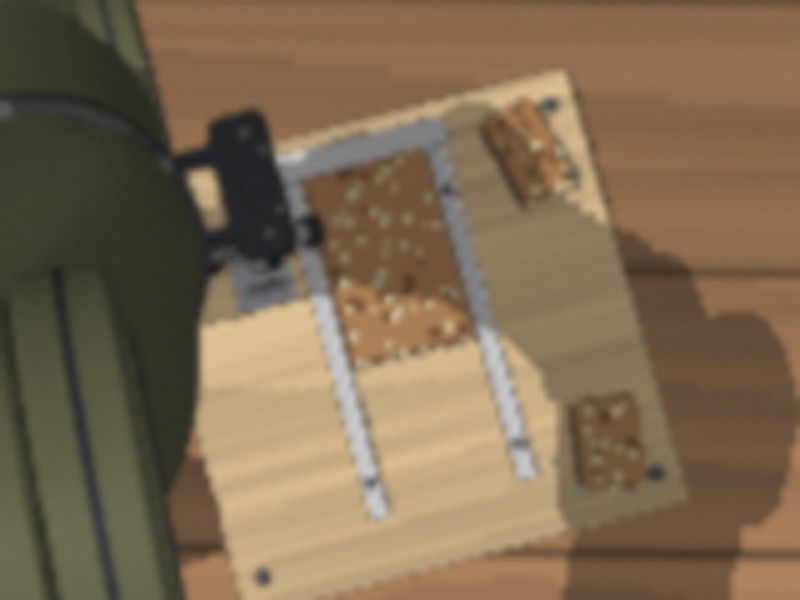

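The contact force is 12 N sideways and 8 N up, but the foot hasn't moved in the top view ((311,230) both times). Sliding friction is working against the push. I'll follow the handle end's arc, moving in and up, so it rolls rather than drags.

Request:
arm_command([
  [0, -0.006, 0.004, 0.001, 0],
  [0, -0.005, 0.007, 0.001, 0],
  [0, -0.004, 0.008, 0.001, 0],
  [0, -0.003, 0.008, 0, 0],
  [0, 0, 0, 0, 0],
])

```text
clock: 9.93
tool_pos: [0.5671, 0.0364, 0.1399]
eef_rot: [0.701, 0.095, -0.701, 0.095]
contact_force: [1.1, 1.4, 0.6]
opening: 0.003
```

Run:
```python
from h import *
s=rep();print('lat',s['contact_force'][:2]@L);p,d=r.snapshot('top');cv2.imwrite('pics/t9.png',cv2.resize(p[110:230,190:350,::-1],None,fx=5,fy=5,interpolation=cv2.INTER_CUBIC))
p,d=r.snapshot('scene');cv2.imwrite('pics/s9.png',cv2.resize(p[130:280,190:350,::-1],None,fx=4,fy=4,interpolation=cv2.INTER_CUBIC))
```

```text
t 9.93 jig [0.0132 0.1182 0.1399] y-yaw err -0.09999999999999964 F [1.06 1.45 0.61] op 0.0034251122057904035 q [-0.11  0.75 -0.07  1.83  0.09  0.56 -1.53]
lat 1.1122614766747168
```

View pics/t9.png

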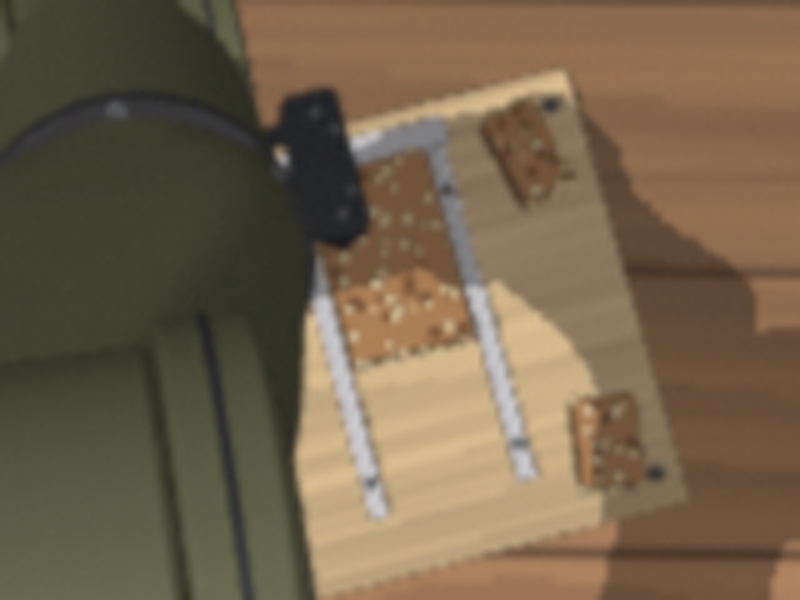

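View pics/s9.png

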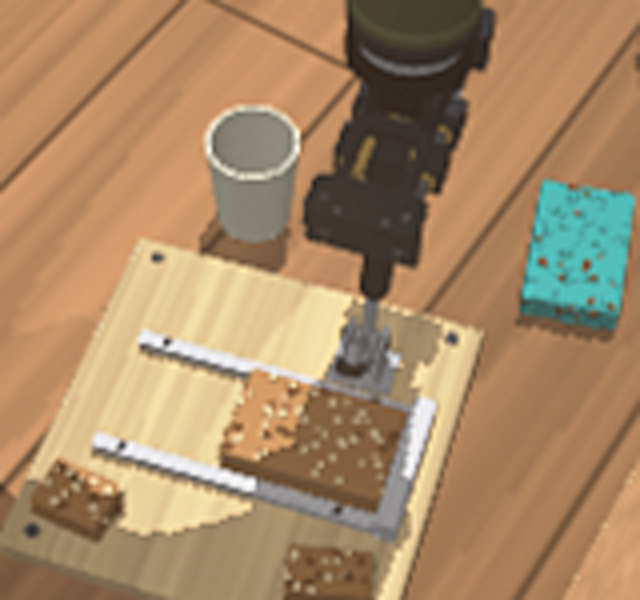

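Now the lever turns: the foot has come down to (350,362) in the scene zoom, and the sideways force is only about 1 N. I'll continue past centre.

Request:
arm_command([
  [0, -0.001, 0.006, 0, 0],
  [0, 0, 0.006, 0, 0],
  [0, 0, 0.006, 0, 0],
  [0, 0, 0.006, 0, 0],
  [0, 0, 0.006, 0, 0],
  [0, 0, 0, 0, 0],
])

```text
clock: 10.78
tool_pos: [0.5749, 0.0074, 0.1407]
eef_rot: [-0.701, -0.094, 0.701, -0.095]
contact_force: [0.8, 0.1, -0.1]
opening: 0.007
```

Run:
```python
from h import *
s=rep();print('lat',s['contact_force'][:2]@L)
p,d=r.snapshot('scene');cv2.imwrite('pics/s10.png',cv2.resize(p[130:280,190:350,::-1],None,fx=4,fy=4,interpolation=cv2.INTER_CUBIC))
```

```text
t 10.78 jig [0.0129 0.0882 0.1407] y-yaw err -0.10999999999999943 F [ 0.77  0.08 -0.14] op 0.007210856023704015 q [-0.05  0.76 -0.08  1.81  0.1   0.58 -1.49]
lat -0.12503974664696765
```

View pics/s10.png

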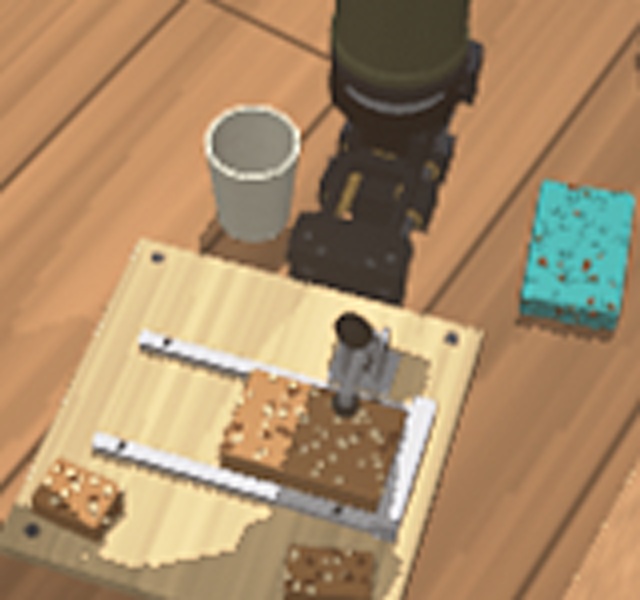

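The lever has snapped over. The foot is down on the slab at (345,405), the handle leans over the lane, and the contact force is about 0. Retreating outward, then up.

Request:
arm_command([
  [0, 0, -0.015, 0, 0],
  [0, 0, -0.025, 0, 0],
  [0, -0.02, -0.03, 0, 0],
  [0, -0.04, -0.03, 0, 0],
  [0, -0.04, -0.02, 0.02, 0],
  [0, -0.03, -0.02, 0.04, 0],
  [0, 0, -0.02, 0.04, 0],
  [0, 0, -0.02, 0.04, 0],
  [0, 0, 0, 0.03, 0],
  [0, 0, 0, 0, 0],
  [0, 0, 0, 0, 0],
])

```text
clock: 12.2
tool_pos: [0.3639, 0.1376, 0.271]
eef_rot: [0.701, 0.096, -0.7, 0.095]
contact_force: [0.5, 0.4, 0.1]
opening: 0.01
```

Run:
```python
from h import *
s=rep()
p,d=r.snapshot('scene');cv2.imwrite('pics/s11.png',cv2.resize(p[130:310,150:350,::-1],None,fx=3.3,fy=3.3,interpolation=cv2.INTER_CUBIC))
p,d=r.snapshot('top');cv2.imwrite('pics/t11.png',p[:,:,::-1])
C=cam('scene')
p,d=r.snapshot('scene')
v,u=np.mgrid[0:384,0:512];P=jig(pts(C,np.c_[u.ravel(),v.ravel()],d.ravel())).reshape(384,512,3)
m=(abs(P[...,2]-.044)<.006)&(abs(P[...,1]+.003)<.036)&(P[...,0]<.049)&(P[...,0]>-.1)
w=jig(ray(C,np.c_[u[m],v[m]],.044));print('slab x',np.percentile(w[:,0],[.5,99.5]).round(4),'y',np.percentile(w[:,1],[1,99]).round(4))
```

```text
t 12.2 jig [-0.1556  0.27    0.271 ] y-yaw err 0.009999999999999787 F [0.46 0.36 0.14] op 0.009576806435666054 q [-0.43  0.34 -0.07  2.19  0.04  0.62 -1.83]
slab x [-0.0533  0.049 ] y [-0.0375  0.0312]
```

View pics/s11.png

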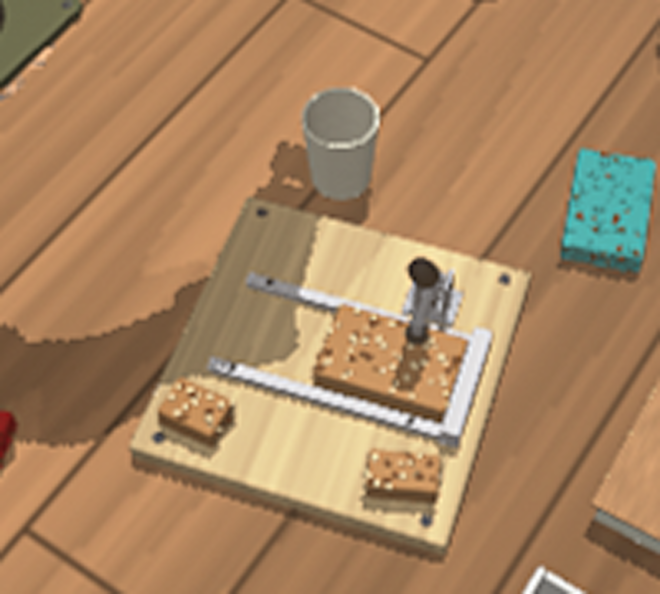

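View pics/t11.png

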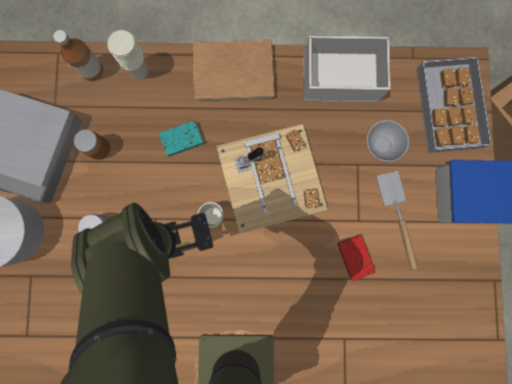

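The final views show:
- The slab is tight against the stop, and the foot is on it at (417,335) in the scene zoom.
- The handle is over the lane.
- The cup, piece, offcut and tin are undisturbed.
- The arm is clear, at about 0 N.

I'll hand the job in.

Run:
```python
from h import *
print(r.finish_job());rep()
```

```text
the job is handed in; nothing more can be done
None
the job is handed in; nothing more can be done
```

The slab is home against the end stop and the toggle clamp is closed on it. I handed the job in at about 12.4 s of the 48 s allowed.

- **Slab:** I pushed it about 57 mm along the lane with the shut fingertips until the force rose. At 10 N it moved no further, and the wrist view showed no gap at the stop.
- **Clamp:** My first straight push on the handle stuck, at about 12 N with the lever not moving. I then followed the handle's arc inward and up. The lever went past centre and snapped down with its foot on the slab.
- **Last checks:** The slab's near edge was at jig x of about -53 to -54 mm, against -55 mm ideal, which is within the camera error. The cup, the two loose pieces and the other things looked unmoved. The gripper was clear of everything, with contact force below 1 N. I judged the closed lever from the pictures only, and did not measure its angle.

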